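# Ratchet the label press down onto the tasting notebook

### The arm

A 6-joint arm with a two-finger parallel gripper is mounted at the origin on the work surface; the furniture and walls round the work are solid. World frame = base frame: x ahead of the robot, y to its left, z up, the work surface at z = 0. Lengths are in m, angles in degrees, forces in N, time in s.
With the tool pointing down it reaches from about 0.4 to 0.825 m from the base axis. Payload 7 kg.
Tool frame: the origin (TCP) lies midway between the tips of the shut fingers; the grasp point (between the pads) lies ctrl.tcp_to_grasp behind it (ctrl.tcp_to_grasp is the distance from the TCP to the grasp point, in m); z points along the fingers, y is the line along which they close (so a half turn about z gives the same grasp; the last joint's range is limited). The gripper opens to 88 mm and grips with 3 to 60 N. Pads are 19 mm wide; open, the fingers measure 130 mm over their backs; the gripper's body (78 mm by 193 mm) begins 47 mm behind the grasp point.
Start: joints at [-52.535, 20.546, 0.682, 0, -70.136, -16.507], TCP at [0.241, -0.63, 0.187] pointing down, gripper open.
Joint ranges: [-176.03, 176.03], [-82.01, 121.73], [-58.28, 71.71], [-173.87, 95.51], [-174.79, -0.11], [-173.66, 173.66]. Speed limits (degrees/s): [136.94, 136.94, 172.46, 180, 180, 180].

### API

Orientations are given as [roll, pitch, yaw] about the fixed x, y, z axes, in that order (R = Rz(yaw) Ry(pitch) Rx(roll)).
In Python, from plant import ctrl, imaging, close_job gives the robot as it stands.
- The arm moves only by the shell command python3 -m crank 'ROWS'. ROWS is JSON, a list of rows, each a list of 3 entries, a list of its own where there are three numbers: the shift along the world's x, y, z in m, then the turn, a rotation vector about the world's x, y, z in degrees, then the opening, from -1 (shut) to 1 (fully open), so that 0 is half open. A call has 1 to 12 rows; each row shifts and turns the commanded pose from where the row before left it; what a row does not reach is not made up. A row lasts 1/10 s, in which the tool goes at most 50 mm and 8.59 degrees, less where a joint would pass 70% of its speed; a pose out of reach is approached as far as the arm can. A call is refused whole if a number of a shift passes 0.05 or a number of a turn 8.59, either way. A call with a gripper value outside its range is refused whole. The fingers move at their own pace and stop on an object; the grip force is fixed at half the most. Time passes only in rows, so rows that do not move let the fingers close. It gives the time, the measured TCP pose, the force, the opening and the grip force at its end, in the units of the state.
- ctrl.get_obs(): the state, without advancing time (a new reading comes with each control period).
- imaging.snapshot(name): name is "scene" or "top" or "wrist"; returns (picture, depth): 384x512x3 uint8, blue, green, red; 384x512 float32, m along the optical axis (not along the pixel's ray), 0 where there is no reading.
- imaging.camera_model(name): a dict with "mtx" (3x3 intrinsics, pixels), "R" (3x3) and "t" (3): a world point X has camera coordinates R X + t. Camera axes: x right, y down, z forward; pixel columns grow to the right and rows downward; lengths in m; the calibration is good to about 2 mm. A picture is of the moment at which its call begins: read the wrist's pose just before it. camera_model takes no time and is no camera call; for the wrist camera it gives the pose at the moment of the call.
- close_job(): hands the job in; it is judged then, once.
The state is a dict: "clock": time; "joint_pos": joint angles; "qvel": joint speeds; "tau": joint torques, N m; "tool_pos": TCP position; "orientation": TCP orientation; "force": force on the tool from outside, world axes, zero at the start; "moment": the same for the moment, N m; "opening": finger opening in m; "gripper_force": force on a finger pad.
Only numpy, scipy, OpenCV 4.12 (cv2) and the standard library are available. Lean on these libraries where they do the work, as an engineer would, in place of code of your own. Each camera call takes 0.05 s, during which the arm holds its last target. There are 200 camera calls.

### The job

Labels have just been pasted into the tasting notebook and it must dry flat in the little screw press: put the ratchet wrench on the press's square bolt head, fully home, and swing it back and forth (it drives clockwise and slips on the way back) until the plate bears firmly on the notebook. Do not overtighten, or the notebook is crushed. Let go and leave the wrench sitting on the bolt, and leave the tasting glass and the bottle stopper alone.

Things in the scene. Friction and masses are not known exactly. Their poses are not given: they have to be found in the camera images.
- press: Small screw press, fixed to the table: dark wooden base 150 x 230 x 14 mm, a notebook 14 mm thick on it, two posts, a beam across them, and a metal plate (110 x 208 x 10 mm) sliding on the posts between notebook and beam. Origin: centre of the base's underside; x across the beam, y along it, z up. Yaw within 0.3 rad of the world's.
- beam_mid (a point): Middle of the top of the dark steel beam (40 mm in x, 214 mm in y), 84 mm above the table. A round collar of 56 mm, 4 mm high, stands on it, and on that the square bolt head.
- post_left (a point): Top of the press's post at y = +88 mm: a brass ball of 22 mm on a 16 mm post, its top 141 mm high. The two posts block the wrench's handle, so only about 140 degrees of swing are free on the press's -x side, towards the robot.
- post_right (a point): The same for the post at y = -88 mm.
- bolt_seat (a point): Foot of the square steel bolt head, on its axis, 88 mm above the table; axes as the press. The square is 24 mm across flats, 34 mm across corners, 24 mm high. Clockwise from above drives the plate down 1.5 mm per rad. Its angle at the start is unknown, 2 to 3 rad before the plate touches the notebook.
- bolt_tip (a point): Tip of the bolt's round nose, 7.5 mm above the square (28 mm wide, bevelled to 17 mm). Turning the bolt clockwise takes a steady 0.7 N m; from touching the notebook it climbs about 1.8 N m per rad. Firm: 1.2 to 1.6 N m while turning (14 to 19 N at wrench_grip); the reading drops about 0.4 N m when the hand stops. Under 1.05 is loose, over 1.9 (22 N) crushes. Friction holds the bolt.
- plate_under (a point): Centre of the underside of the sliding plate. It is 28 mm above the press's origin when it first touches the notebook and starts 3 to 4.5 mm above that; bearing firmly it has gone 0.3 to 1 mm below the touching height. The pose is too coarse to judge this: feel it.
- wrench: Steel ratchet wrench with a black handle, loose, flat on the table, right side up, 0.4 kg. Origin: centre of the underside of the round head (62 mm across, 32 mm high); handle along -x, z up. Seated when the origin is at bolt_seat, level. Swung clockwise from above it drives; anticlockwise it slips in clicks of 22.5 degrees, drag under 0.1 N m. Let go, it stays on the bolt, sagging a few degrees.
- wrench_top (a point): Centre of the head's top. An eight-pointed hole for square heads goes through the head, 27.6 mm across flats, in a toothed wheel whose angle is unknown; off the bolt it goes along with the head. Not lined up, it stands 24 mm high until turned (at most 45 degrees) and pressed (6 N); if it binds partway, ease it back 0.1 rad, press 10 N. On the bolt: 0.25 rad of play.
- wrench_grip (a point): Place to hold the black handle, 85 mm from the head's centre, 15 mm above the wrench's underside. The handle is 22 mm wide, 20 mm high, flat-sided, from 60 to 192 mm; behind it a round steel end 30 mm thick, to 214 mm. The wrench balances about 45 mm from the head's centre; hold it firmly (about 100 N) so that it does not tip in the hand.
- glass: Clear stemmed tasting glass, 65 mm wide, 155 mm high, upright, loose; origin under its foot. Bystander.
- stopper: Cork stopper with a brass cap, 29 mm wide, 37 mm high, standing on its cap, loose; origin under it. Bystander.
Things that resemble listed ones, but are neither listed nor needed, are in the scene too. Of the things shaped like the wrench, the steel one is meant.

How it is judged:
By the outcome, as a careful person would: the job done as asked, in the order asked, and still so for the second after the job is handed in, with the robot touching nothing.
It also fails if it takes over 72 s, if anything falls off the work surface, if the arm or the gripper's body presses on something with over 40 N, if the wrist force passes 120 N, or if a joint passes its speed limit or range.

## Working session

There is one attempt and no reset: what is moved stays moved. The work goes in short steps, Python scripts to look and compute and a shell command to move; the robot and the scene stay as the last step left them, time stands still between calls to the robot, and variables do not carry over. Pictures are saved under pics/ and viewed, at most 10 in all, crops included, and the job is handed in when it is done.

```bash
ls; mkdir -p pics; python3 - <<'E'
from plant import ctrl, imaging
import cv2, numpy as np
print(ctrl.get_obs(), ctrl.tcp_to_grasp)
for n in ("scene","top"):
    im,d=imaging.snapshot(n); cv2.imwrite(f"pics/{n}0.png",im); np.save(f"pics/{n}0.npy",d)
    m=imaging.camera_model(n); np.savez(f"pics/{n}0cam.npz",**{k:m[k] for k in("mtx","R","t")})
    print(n,m)
E
```

```text
pics
{'clock': 0.0, 'joint_pos': array([-5.25348761e+01,  2.05927094e+01,  6.32390159e-01, -2.01472655e-02,
       -7.01345927e+01, -1.65078555e+01]), 'qvel': array([ 0.08312158, -0.03815026, -0.06545743, -0.02839194, -0.0185051 ,
       -0.00696189]), 'tau': array([-3.81296617e-03, -5.82713270e+01,  2.93045175e+01,  6.99667767e+00,
        6.91859706e-03, -1.54348954e-04]), 'tool_pos': array([ 0.24120587, -0.629831  ,  0.18569776]), 'orientation': array([ 1.79903618e+02, -8.81279210e-03, -1.59049586e+02]), 'force': array([-0.39989645, -0.20686113, -0.2526572 ]), 'moment': array([0.01979578, 0.0236601 , 0.01922796]), 'gripper_force': 0.0, 'opening': 0.0876187945363845} 0.0188
scene {'mtx': array([[468.25510541,   0.        , 252.06507086],
       [  0.        , 468.25510541, 193.38577169],
       [  0.        ,   0.        ,   1.        ]]), 'R': array([[-0.7568928 , -0.65350872,  0.00629583],
       [-0.50521858,  0.57897816, -0.63995193],
       [ 0.41456902, -0.48755578, -0.76838915]]), 't': array([0.46890494, 0.3682154 , 1.3453557 ])}
top {'mtx': array([[371.38007716,   0.        , 257.56635535],
       [  0.        , 371.38007716, 185.55280196],
       [  0.        ,   0.        ,   1.        ]]), 'R': array([[ 0.02095819, -0.99961736, -0.01805227],
       [-0.99783919, -0.01978945, -0.06265245],
       [ 0.06227123,  0.01932634, -0.99787213]]), 't': array([-0.01001397,  0.58122956,  1.15667452])}
```

View pics/top0.png

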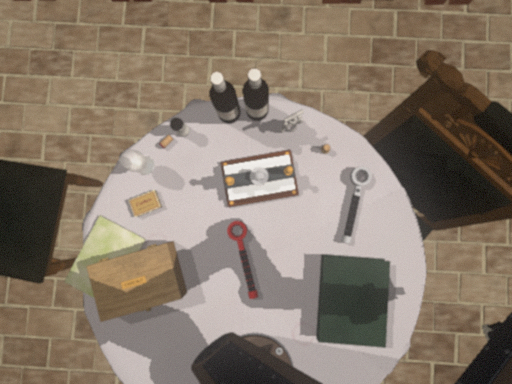

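View pics/scene0.png

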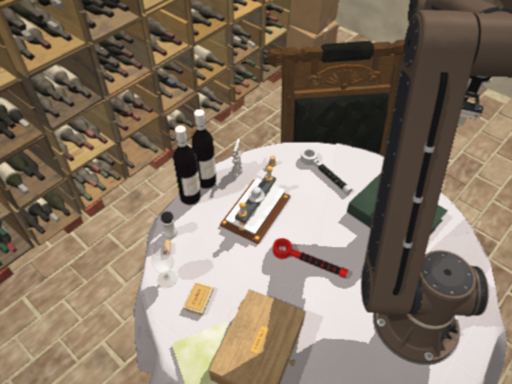

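Top view: there are two wrench-shaped things. The steel one with a black handle has its head at about (361,177) and its end at (348,240). The red one has its head at (238,232) and its end at (253,295). The steel one fits the description. The press is at (260,177), with its posts at (230,181) and (290,171). I'll confirm the steel wrench in a crop and measure it.

```bash
cat > h.py <<'E'
import cv2, numpy as np
def ray(m,u,v,z):
    R,t,K=m["R"],m["t"],m["mtx"]; c=-R.T@t; d=R.T@np.linalg.solve(K,[u,v,1.]); return c+d*(z-c[2])/d[2]
def cloud(m,d):
    v,u=np.mgrid[:d.shape[0],:d.shape[1]]; p=np.linalg.solve(m["mtx"],np.stack([u.ravel()*1.,v.ravel()*1.,np.ones(u.size)]))*d.ravel()
    return (m["R"].T@(p-np.array(m["t"])[:,None])).T.reshape(*d.shape,3)
E
python3 - <<'E'
from h import *
im=cv2.imread("pics/top0.png"); d=np.load("pics/top0.npy"); m=np.load("pics/top0cam.npz")
P=cloud(m,d)
c=im[130:260,205:395]; cv2.imwrite("pics/crop0.png",cv2.resize(c,None,fx=4.2,fy=4.2,interpolation=cv2.INTER_CUBIC))
print("table z",np.median(P[230:250,290:310,2]))
for u,v in[(361,177),(361,170),(355,205),(348,240),(230,181),(290,171),(260,177),(326,148)]: print(u,v,im[v,u],P[v,u].round(4))
# steel wrench region: height 8..45mm
s=np.zeros(d.shape,bool); s[160:250,335:380]=1
w=s&(P[...,2]>.010)&(P[...,2]<.06)
q=P[w]; print("wrench px",w.sum(),q.min(0),q.max(0))
dark=s&(im.max(2)<70)&(P[...,2]>.008); q=P[dark]; (cx,cy),sz,a=cv2.minAreaRect(q[:,:2].astype(np.float32)); print("handle",dark.sum(),cx,cy,sz,a)
hh=w&(P[...,2]>.026)
q=P[hh]; print("high",len(q),np.median(q,0))
E
```

```text
table z -0.00041686044704017584
361 177 [117 120 129] [ 0.6169 -0.3295 -0.0047]
361 170 [110 114 119] [ 0.6358 -0.3207  0.029 ]
355 205 [73 74 77] [ 0.5261 -0.3032  0.0265]
348 240 [200 204 208] [ 0.4176 -0.2813  0.03  ]
230 181 [ 93 161 212] [0.5854 0.0784 0.1361]
290 171 [ 90 156 209] [ 0.6171 -0.0918  0.1378]
260 177 [190 197 202] [ 0.5995 -0.0067  0.1239]
326 148 [123 168 203] [ 0.7009 -0.2088  0.0422]
wrench px 737 [ 0.40774564 -0.3510782   0.01011537] [ 0.64858634 -0.26246939  0.04044559]
handle 4 0.4956435561180115 -0.2908894717693329 (0.008900236338376999, 0.1173684149980545) 79.66763305664062
high 411 [ 0.59460883 -0.30470335  0.03002178]
```

View pics/crop0.png

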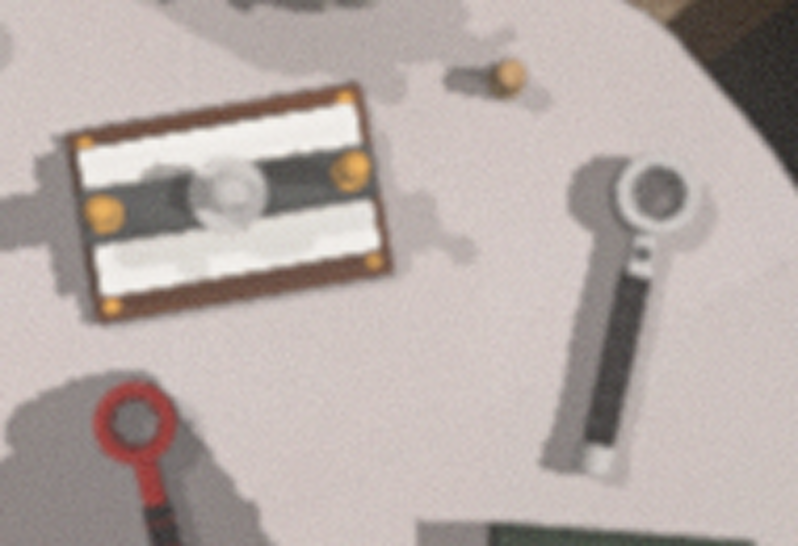

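The crop confirms it. The steel ring head is at crop (655,193), i.e. image (361,176), with a black handle and a steel end at crop (597,460). Next I'll work out the poses.

```bash
python3 - <<'E'
from h import *
m=np.load("pics/top0cam.npz"); im=cv2.imread("pics/top0.png"); d=np.load("pics/top0.npy"); P=cloud(m,d)
f=lambda cx,cy,z: ray(m,205+cx/4.2-.5*0,130+cy/4.2,z)[:2].round(4)
H=f(655,193,.032); E=f(601,452,.02); print("head",H,"end",E,"len",np.hypot(*(H-E)),"yaw",np.degrees(np.arctan2(*(H-E)[::-1])))
L=f(104,213,.13);R=f(351,171,.13); print("posts",L,R,np.hypot(*(L-R)),"mid",(L+R)/2,"yaw",np.degrees(np.arctan2(-(L-R)[0],(L-R)[1])))
print("bolt tip",f(232,191,.1195),"collar",f(228,196,.09))
c=[f(72,135,.014),f(357,88,.014),f(390,270,.014),f(102,318,.014)]; print("base",c,np.mean(c,0))
s=np.zeros(d.shape,bool); s[190:235,335:380]=1
q=P[s&(P[...,2]>.018)&(P[...,2]<.033)][:,:2]; mu=q.mean(0); v=np.linalg.svd(q-mu)[2][0]; print("handle",mu,np.degrees(np.arctan2(*(v*np.sign(v[0]))[::-1])), "offset of head", np.cross(v,H-mu))
m=np.load("pics/scene0cam.npz")
print("scene: head",ray(m,310,156,.032)[:2])
E
```

```text
head [ 0.6168 -0.3199] end [ 0.4242 -0.2838] len 0.19595399970401217 yaw -10.616062951666098
posts [0.5867 0.0797] [ 0.6187 -0.0882] 0.17092223377899085 mid [ 0.6027  -0.00425] yaw 10.790570155176852
bolt tip [ 0.6044 -0.0072] collar [ 0.6034 -0.0041]
base [array([0.6542, 0.1166]), array([ 0.6941, -0.0992]), array([ 0.5564, -0.1261]), array([0.5158, 0.0902])] [ 0.605125 -0.004625]
handle [ 0.502791   -0.29510929] -12.361961000677171 offset of head -0.0001919032096038241
scene: head [ 0.60559035 -0.30974274]<stdin>:9: DeprecationWarning: Arrays of 2-dimensional vectors are deprecated. Use arrays of 3-dimensional vectors instead. (deprecated in NumPy 2.0)
```

```bash
python3 -m crank '[[[0.038,0.0405,0],[0,0,-4],1],[[0.038,0.0405,0],[0,0,-4],1],[[0.038,0.0405,0],[0,0,-4],1],[[0.038,0.0405,0],[0,0,-4],1],[[0.038,0.0405,0],[0,0,-4],1],[[0.038,0.0405,0],[0,0,-4],1],[[0.038,0.0405,0],[0,0,-4],1],[[0.038,0.0405,0],[0,0,-4],1],[[0,0,0],[0,0,0],1],[[0,0,0],[0,0,0],1]]'; python3 - <<'E'
from plant import ctrl, imaging
from h import *
o=ctrl.get_obs(); m=imaging.camera_model("wrist"); im,d=imaging.snapshot("wrist"); P=cloud(m,d)
print(o["tool_pos"],o["orientation"],o["joint_pos"], -np.array(m["R"]).T@m["t"])
np.savez("pics/w1.npz",im=im,d=d,**{k:m[k] for k in("mtx","R","t")}); cv2.imwrite("pics/w1.png",cv2.resize(im,(768,576)))
E
```

```text
clock: 1.1
tool_pos: [0.5157, -0.3373, 0.1861]
orientation: [180.0, -0.1, 169.1]
force: [-0.2, -0.4, -0.6]
opening: 0.0877
gripper_force: 0.0
[ 0.51573048 -0.33727495  0.18608373] [ 1.79986488e+02 -6.00922778e-02  1.69125411e+02] [-1.50555850e+01  1.51272403e+01 -7.11706394e+00 -9.82158666e-03
 -6.78166135e+01 -8.58152975e+01] [ 0.4317467  -0.3213056   0.38547816]
```

View pics/w1.png

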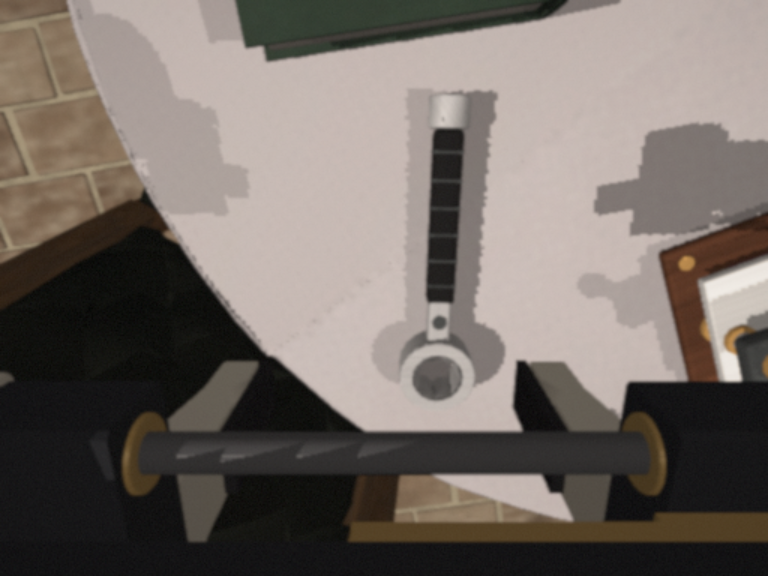

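The wrist view shows the steel wrench upright on the page. The end cap is at (448,110), the black handle runs from (447,130) to (440,300), and the ring head is centred at (437,373), all at 1.5x scale. I'll measure it from this view.

```bash
python3 - <<'E'
from h import *
m=np.load("pics/w1.npz"); im,d=m["im"],m["d"]; P=cloud(m,d); z=P[...,2]
s=np.zeros(d.shape,bool); s[55:270,262:335]=1
a=s&(im.max(2)<60)&(z>.012)&(z<.04); p=P[a]; mu=p.mean(0); v=np.linalg.svd(p[:,:2]-mu[:2])[2][0]; v*=np.sign(v[0])
t=(p[:,:2]-mu[:2])@v; print("handle n",len(p),mu,"yaw",np.degrees(np.arctan2(v[1],v[0])),"ext",t.min(),t.max(),"ztop",np.median(p[:,2]))
r=s&(z>.026)&(z<.042)&(P[...,0]>.575); q=P[r]; (c,rad)=cv2.minEnclosingCircle(q[:,:2].astype(np.float32)); print("head",len(q),c,rad,np.median(q[:,2]), q.min(0),q.max(0))
# ring centre by ray on px
print(ray(m,437/1.5,373/1.5,.032))
print("front of handle to head centre", (np.array(c)-mu[:2])@v - t.max(), "lateral", v[0]*(c[1]-mu[1])-v[1]*(c[0]-mu[0]))
E
```

```text
handle n 1999 [ 0.49019022 -0.29392798  0.02599524] yaw -12.15060690055441 ext -0.06035856103149598 0.06736336445029537 ztop 0.026083623649843044
head 1380 (0.6099083423614502, -0.3185228109359741) 0.03744308277964592 0.03277433635093031 [ 0.57519098 -0.35089806  0.02601787] [ 0.64530598 -0.29028134  0.03566225]
[ 0.61465716 -0.31980265  0.032     ]
front of handle to head centre 0.05484957486557235 lateral 0.0011546700592700472
```

```bash
python3 -m crank '[[[0.014,0.016,0],[0,0,-0.6],1],[[0.014,0.016,0],[0,0,-0.6],1],[[0,0,-0.035],[0,0,0],1],[[0,0,-0.035],[0,0,0],1],[[0,0,-0.035],[0,0,0],1],[[0,0,-0.035],[0,0,0],1],[[0,0,-0.025],[0,0,0],1],[[0,0,-0.01],[0,0,0],1],[[0,0,0],[0,0,0],1],[[0,0,0],[0,0,0],1]]'
```

```text
clock: 2.15
tool_pos: [0.5436, -0.3076, 0.0128]
orientation: [-180.0, 0.1, 167.7]
force: [-0.1, -1.2, 0.5]
opening: 0.0876
gripper_force: 0.0
```

```bash
python3 -m crank '[[[0,0.002,-0.004],[0,0,0],1],[[0,0,-0.004],[0,0,0],1],[[0,0,0],[0,0,0],1],[[0,0,0],[0,0,0],-1],[[0,0,0],[0,0,0],-1],[[0,0,0],[0,0,0],-1],[[0,0,0],[0,0,0],-1],[[0,0,0],[0,0,0],-1],[[0,0,0],[0,0,0],-1],[[0,0,0],[0,0,0],-1],[[0,0,0],[0,0,0],-1],[[0,0,0],[0,0,0],-1]]'
```

```text
clock: 3.35
tool_pos: [0.5431, -0.3046, 0.0037]
orientation: [180.0, -0.0, 167.8]
force: [0.3, -0.6, -0.0]
opening: 0.0214
gripper_force: 0.0
```

```bash
python3 -m crank '[[[0,0,0],[0,0,0],-1],[[0,0,0],[0,0,0],-1],[[0,0,0.01],[0,0,0],-1],[[0,0,0.02],[0,0,0],-1],[[0,0,0.03],[0,0,0],-1],[[0,0,0.03],[0,0,0],-1],[[0,0,0.03],[0,0,0],-1],[[0,0,0.03],[0,0,0],-1],[[0,0,0.02],[0,0,0],-1],[[0,0,0],[0,0,0],-1],[[0,0,0],[0,0,0],-1]]'; python3 - <<'E'
from plant import ctrl, imaging
from h import *
o=ctrl.get_obs(); m=imaging.camera_model("wrist"); im,d=imaging.snapshot("wrist")
print(o["tool_pos"],o["orientation"],o["force"],o["moment"])
np.savez("pics/w2.npz",im=im,d=d,**{k:m[k] for k in("mtx","R","t")}); cv2.imwrite("pics/w2.png",cv2.resize(im,(768,576)))
E
```

```text
clock: 4.45
tool_pos: [0.5432, -0.3045, 0.1746]
orientation: [180.0, 0.1, 167.8]
force: [-0.7, -0.5, -1.0]
opening: 0.0007
gripper_force: 0.0
[ 0.54323803 -0.30454558  0.17459991] [1.79985342e+02 8.88741862e-02 1.67754307e+02] [-0.71561759 -0.46584131 -1.03311926] [-0.00078585 -0.04367006 -0.07556755]
```

View pics/w2.png

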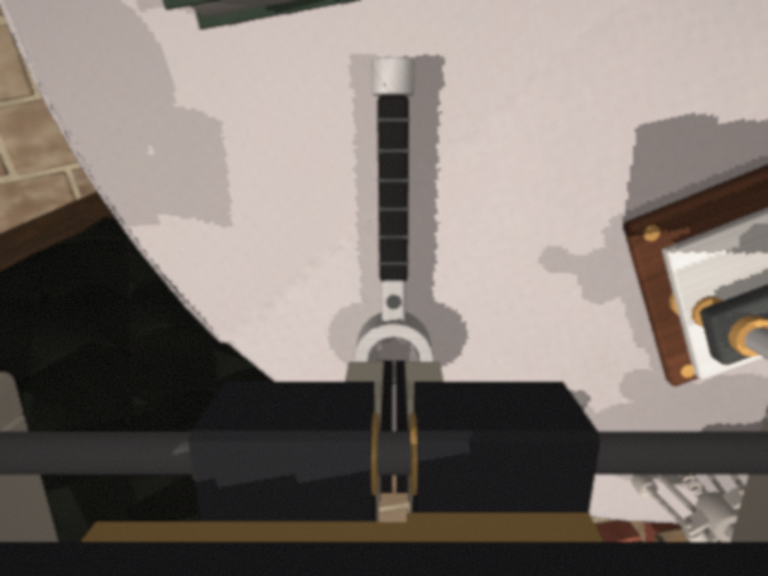

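The grip failed: the fingers are shut at (395,370) and the wrench is still on the table, with its handle from (393,95) to (393,280) and its head at about (394,345). I'll check where the fingers were relative to the handle.

```bash
python3 - <<'E'
from h import *
for f in("w1","w2"):
    m=np.load(f"pics/{f}.npz"); im,d=m["im"],m["d"]; P=cloud(m,d); z=P[...,2]
    s=np.zeros(d.shape,bool); s[30:260,235:335]=1
    a=s&(im.max(2)<60)&(z>.012)&(z<.04); p=P[a]; mu=p.mean(0); v=np.linalg.svd(p[:,:2]-mu[:2])[2][0]; v*=np.sign(v[0])
    t=(p[:,:2]-mu[:2])@v; g=np.array([.5431,-.3046])-mu[:2]
    print(len(p),mu,"yaw",np.degrees(np.arctan2(v[1],v[0])),"ext",t.min(),t.max(),"front",mu[:2]+v*t.max(),"tcp along",g@v-t.max(),"lat",v[0]*g[1]-v[1]*g[0])
    X=m["R"]@np.array([.5431,-.3046,.026])+m["t"]; u=m["mtx"]@X; print("tcp px x1.5",1.5*u[:2]/u[2])
    X=m["R"]@np.array([.5432,-.3045,.1746])+m["t"]; u=m["mtx"]@X; print("lifted tcp px",1.5*u[:2]/u[2])
m=np.load("pics/w2.npz"); print("cap end",ray(m,393/1.5,60/1.5,.030),"handle front",ray(m,393/1.5,280/1.5,.025),"handle back",ray(m,393/1.5,95/1.5,.025))
E
```

```text
1999 [ 0.49019022 -0.29392798  0.02599524] yaw -12.15060690055441 ext -0.06035856103149598 0.06736336445029537 front [ 0.55604449 -0.30810676] tcp along -0.013392610214591295 lat 0.0007036169268033032
tcp px x1.5 [440.82507715 284.52871339]
lifted tcp px [470.20835561 371.66001948]
2068 [ 0.49035452 -0.29302147  0.02605002] yaw -12.189597877550835 ext -0.05962692959501821 0.14834612562110785 front [ 0.63535607 -0.32434436] tcp along -0.09434505428342237 lat -0.00018041426619177375
tcp px x1.5 [392.82861996 261.50478627]
lifted tcp px [393.21506696 341.42506394]
cap end [ 0.41153387 -0.27591601  0.03      ] handle front [ 0.55733346 -0.30755879  0.025     ] handle back [ 0.43156691 -0.28026067  0.025     ]
```

The wrench was merely centred and did not move, so I probably lifted before the grip force had built up. I'll retry and watch the grip force.

```bash
python3 -m crank '[[[0,0,-0.02],[0,0,0],0.2],[[0,0,-0.03],[0,0,0],0.2],[[0,0,-0.03],[0,0,0],0.2],[[0,0,-0.03],[0,0,0],0.2],[[0,0,-0.03],[0,0,0],0.2],[[0,0,-0.02],[0,0,0],0.2],[[0,0,-0.01],[0,0,0],0.2],[[0,0,-0.001],[0,0,0],0.2],[[0,0,0],[0,0,0],-1],[[0,0,0],[0,0,0],-1],[[0,0,0],[0,0,0],-1],[[0,0,0],[0,0,0],-1]]'; python3 -m crank '[[[0,0,0],[0,0,0],-1],[[0,0,0],[0,0,0],-1],[[0,0,0],[0,0,0],-1]]';python3 -m crank '[[[0,0,0],[0,0,0],-1],[[0,0,0],[0,0,0],-1],[[0,0,0],[0,0,0],-1]]'
```

```text
clock: 5.7
tool_pos: [0.5436, -0.3048, 0.0036]
orientation: [180.0, 0.1, 167.8]
force: [0.0, -0.5, 0.2]
opening: 0.0264
gripper_force: 0.0
clock: 6.0
tool_pos: [0.5431, -0.3046, 0.0028]
orientation: [180.0, 0.0, 167.8]
force: [0.4, 0.8, -1.0]
opening: 0.0029
gripper_force: 0.0
clock: 6.3
tool_pos: [0.5431, -0.3046, 0.0026]
orientation: [-180.0, -0.0, 167.8]
force: [-0.3, 0.2, 0.3]
opening: 0.0006
gripper_force: 0.0
```

```bash
python3 - <<'E'
from plant import ctrl, imaging
from h import *
out=[]
for n in("wrist","scene"):
    m=imaging.camera_model(n); im,d=imaging.snapshot(n)
    np.savez(f"pics/{n}3.npz",im=im,d=d,**{k:m[k] for k in("mtx","R","t")}); out.append(im)
a=cv2.resize(out[0][20:300,150:400],None,fx=1.9,fy=1.9); b=cv2.resize(out[1][100:240,230:400],None,fx=1.9,fy=3.8)[:a.shape[0]]
b=cv2.resize(out[1][100:240,230:400],(323,a.shape[0]))
cv2.imwrite("pics/c3.png",np.hstack([a,b])); print(a.shape,b.shape)
E
```

```text
(532, 475, 3) (532, 323, 3)
```

View pics/c3.png

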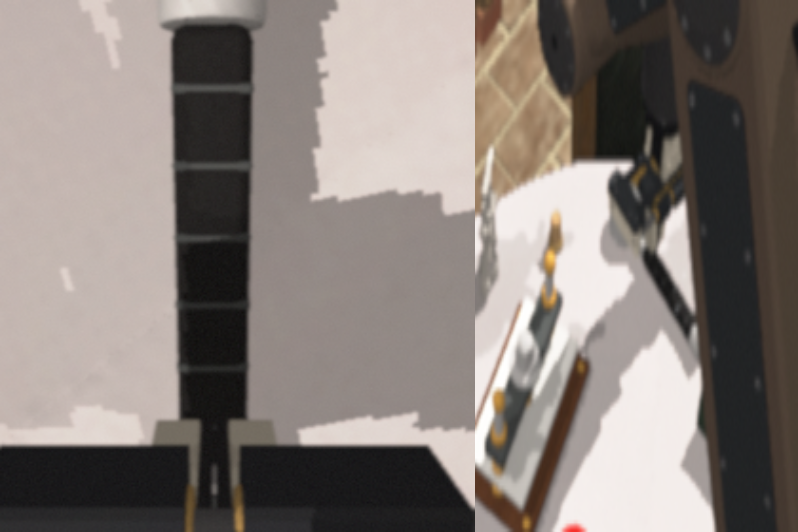

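```bash
python3 - <<'E'
from h import *
for f,tz in(("w1",.1861),("w2",.1746),("wrist3",.0026)):
    m=np.load(f"pics/{f}.npz"); P=cloud(m,m["d"]); im=m["im"]
    C=m["R"].T; print(f,"cam",-(C@m["t"]).round(4),"optical axis",m["R"][2].round(3))
    pts={"w1":[(145,243),(160,250),(350,245),(365,255)],"w2":[(240,243),(258,243),(263,250),(263,262),(285,243)],"wrist3":[(236,244),(241,250),(262,250),(275,250),(290,246),(262,200)]}[f]
    for u,v in pts: print(u,v,im[v,u],m["d"][v,u].round(3),P[v,u].round(4))
E
```

```text
w1 cam [ 0.4317 -0.3213  0.3855] optical axis [ 0.304 -0.057 -0.951]
145 243 [13 15 16] 0.494 [ 0.612  -0.5387 -0.0634]
160 250 [ 83  93 100] 0.159 [ 0.4946 -0.3848  0.2417]
350 245 [18 17 20] 0.169 [ 0.5145 -0.2901  0.2327]
365 255 [78 88 95] 0.154 [ 0.5132 -0.2866  0.2473]
w2 cam [ 0.4591 -0.2865  0.3738] optical axis [ 0.305 -0.064 -0.95 ]
240 243 [ 89 100 107] 0.166 [ 0.5286 -0.3131  0.2235]
258 243 [20 20 22] 0.17 [ 0.5324 -0.3045  0.2194]
263 250 [54 54 58] 0.388 [ 0.6356 -0.3233  0.0242]
263 262 [89 91 94] 0.384 [ 0.6469 -0.3258  0.0325]
285 243 [ 90 101 107] 0.166 [ 0.5336 -0.2904  0.2232]
wrist3 cam [ 0.4593 -0.2866  0.2019] optical axis [ 0.304 -0.064 -0.951]
236 244 [ 98 109 116] 0.165 [ 0.5283 -0.3151  0.0523]
241 250 [ 96 107 115] 0.159 [ 0.5289 -0.3122  0.0589]
262 250 [22 20 22] 0.196 [ 0.5477 -0.3057  0.0258]
275 250 [ 97 108 115] 0.16 [ 0.5329 -0.2959  0.0582]
290 246 [ 97 109 116] 0.163 [ 0.5344 -0.2882  0.054 ]
262 200 [19 20 21] 0.185 [ 0.5162 -0.2988  0.0266]
```

```bash
python3 - <<'E'
from h import *
m=np.load("pics/scene0cam.npz"); d=np.load("pics/scene0.npy"); P=cloud(m,d); im=cv2.imread("pics/scene0.png")
X=m["R"]@np.array([.2412,-.6298,.1857])+m["t"]; u=m["mtx"]@X; print("tcp px scene0",u[:2]/u[2],X[2])
k=(np.hypot(P[...,0]-.2412,P[...,1]+.6298)<.09)&(P[...,2]>.05)&(d>0)
h,e=np.histogram(P[k][:,2],bins=np.arange(.1,.5,.02)); print(list(zip(e.round(2),h)))
v,uu=np.nonzero(k&(P[...,2]<.26)); print(uu.min() if len(uu) else 0,uu.max() if len(uu) else 0,v.min() if len(v) else 0,v.max() if len(v) else 0)
m=np.load("pics/w1.npz"); P=cloud(m,m["d"])
for u in(150,140): print([(v,*P[v,u].round(3)) for v in range(236,380,12)])
E
```

```text
tcp px scene0 [455.42501502 124.40867685] 1.6097225100235062
[(np.float64(0.1), np.int64(0)), (np.float64(0.12), np.int64(0)), (np.float64(0.14), np.int64(0)), (np.float64(0.16), np.int64(0)), (np.float64(0.18), np.int64(0)), (np.float64(0.2), np.int64(0)), (np.float64(0.22), np.int64(18)), (np.float64(0.24), np.int64(31)), (np.float64(0.26), np.int64(34)), (np.float64(0.28), np.int64(26)), (np.float64(0.3), np.int64(34)), (np.float64(0.32), np.int64(208)), (np.float64(0.34), np.int64(83)), (np.float64(0.36), np.int64(79)), (np.float64(0.38), np.int64(78)), (np.float64(0.4), np.int64(38)), (np.float64(0.42), np.int64(0)), (np.float64(0.44), np.int64(0)), (np.float64(0.46), np.int64(0))]
458 467 99 126
[(236, np.float64(0.609), np.float64(-0.536), np.float64(-0.082)), (248, np.float64(0.493), np.float64(-0.39), np.float64(0.24)), (260, np.float64(0.494), np.float64(-0.386), np.float64(0.253)), (272, np.float64(0.495), np.float64(-0.383), np.float64(0.263)), (284, np.float64(0.497), np.float64(-0.381), np.float64(0.269)), (296, np.float64(0.478), np.float64(-0.362), np.float64(0.309)),
[... 469 characters left out ...]
oat64(0.614), np.float64(-0.543), np.float64(-0.051)), (260, np.float64(0.493), np.float64(-0.39), np.float64(0.253)), (272, np.float64(0.494), np.float64(-0.387), np.float64(0.262)), (284, np.float64(0.494), np.float64(-0.383), np.float64(0.273)), (296, np.float64(0.477), np.float64(-0.364), np.float64(0.31)), (308, np.float64(0.48), np.float64(-0.364), np.float64(0.312)), (320, np.float64(0.505), np.float64(-0.384), np.float64(0.281)), (332, np.float64(0.51), np.float64(-0.385), np.float64(0.282)), (344, np.float64(0.513), np.float64(-0.385), np.float64(0.285)), (356, np.float64(0.685), np.float64(-0.512), np.float64(0.092)), (368, np.float64(0.484), np.float64(-0.359), np.float64(0.328))]
```

The scene and wrist depths agree: the fingertips are really about 44 mm above the reported TCP height, so the fingers shut in the air above the handle. I'll open and descend further, watching the force.

```bash
python3 -m crank '[[[0,0,0],[0,0,0],0.2],[[0,0,0],[0,0,0],0.2],[[0,0,0],[0,0,0],0.2],[[0,0,0],[0,0,0],0.2],[[0,0,0],[0,0,0],0.2],[[0,0,0],[0,0,0],0.2],[[0,0,0],[0,0,0],0.2],[[0,0,-0.015],[0,0,0],0.2],[[0,0,-0.01],[0,0,0],0.2],[[0,0,-0.005],[0,0,0],0.2],[[0,0,0],[0,0,0],0.2],[[0,0,0],[0,0,0],0.2]]'; python3 -m crank '[[[0,0,-0.005],[0,0,0],0.2],[[0,0,0],[0,0,0],0.2]]'; python3 - <<'E'
from plant import imaging
from h import *
m=imaging.camera_model("wrist"); im,d=imaging.snapshot("wrist"); P=cloud(m,d)
for u in (190,200,210,220,228,300,310,320,330): 
  k=[(v,P[v,u,2].round(4)) for v in range(236,256,3)]; print(u,k)
E
```

```text
clock: 7.6
tool_pos: [0.5432, -0.3047, -0.0273]
orientation: [-180.0, -0.0, 167.8]
force: [0.1, -1.0, 0.5]
opening: 0.0531
gripper_force: 0.0
clock: 7.8
tool_pos: [0.5429, -0.3045, -0.0326]
orientation: [180.0, -0.0, 167.7]
force: [-0.1, -0.2, -0.3]
opening: 0.0525
gripper_force: 0.0
190 [(236, np.float64(0.001)), (239, np.float64(0.0008)), (242, np.float64(0.0149)), (245, np.float64(0.0173)), (248, np.float64(0.0214)), (251, np.float64(0.0251)), (254, np.float64(0.0272))]
200 [(236, np.float64(0.0013)), (239, np.float64(0.0003)), (242, np.float64(0.0154)), (245, np.float64(0.018)), (248, np.float64(0.0218)), (251, np.float64(0.0238)), (254, np.float64(0.0259))]
210 [(236, np.float64(0.0006)), (239, np.float64(0.0004)), (242, np.float64(0.0116)), (245, np.float64(0.0138)), (248, np.float64(0.0183)), (251, np.float64(0.0211)), (254, np.float64(0.0221))]
220 [(236, np.float64(0.0013)), (239, np.float64(0.0016)), (242, np.float64(0.0012)), (245, np.float64(0.0008)), (248, np.float64(0.0006)), (251, np.float64(0.0012)), (254, np.float64(0.001))]
228 [(236, np.float64(0.0004)), (239, np.f
[... 230 characters left out ...]
004)), (245, np.float64(-0.0005)), (248, np.float64(0.0007)), (251, np.float64(-0.0003)), (254, np.float64(0.0002))]
310 [(236, np.float64(0.0002)), (239, np.float64(-0.0001)), (242, np.float64(0.0005)), (245, np.float64(0.0015)), (248, np.float64(0.0004)), (251, np.float64(0.0005)), (254, np.float64(0.0013))]
320 [(236, np.float64(-0.0003)), (239, np.float64(0.0007)), (242, np.float64(0.014)), (245, np.float64(0.0136)), (248, np.float64(0.0199)), (251, np.float64(0.0211)), (254, np.float64(0.0265))]
330 [(236, np.float64(0.0002)), (239, np.float64(-0.0001)), (242, np.float64(0.0149)), (245, np.float64(0.0185)), (248, np.float64(0.0216)), (251, np.float64(0.0245)), (254, np.float64(0.0276))]
```

```bash
python3 -m crank '[[[0,0,-0.005],[0,0,0],0.2],[[0,0,-0.003],[0,0,0],0.2],[[0,0,0],[0,0,0],0.2]]'; python3 -m crank '[[[0,0,0],[0,0,0],-1],[[0,0,0],[0,0,0],-1],[[0,0,0],[0,0,0],-1],[[0,0,0],[0,0,0],-1],[[0,0,0],[0,0,0],-1],[[0,0,0],[0,0,0],-1],[[0,0,0],[0,0,0],-1],[[0,0,0],[0,0,0],-1]]'
```

```text
clock: 8.15
tool_pos: [0.5432, -0.3046, -0.0396]
orientation: [-180.0, 0.0, 167.8]
force: [-2.4, 2.4, 9.0]
opening: 0.0524
gripper_force: 4.5
clock: 8.95
tool_pos: [0.5441, -0.305, -0.0395]
orientation: [-180.0, 0.1, 167.8]
force: [0.7, 0.9, 5.1]
opening: 0.0219
gripper_force: 30.7
```

The table contact at a reported z of -0.0396 fixes the offset: true tip = reported + 0.040. The handle is gripped at 21.9 mm with 31 N, so I can lift.

```bash
python3 -m crank '[[[0,0,0.005],[0,0,0],-1],[[0,0,0.01],[0,0,0],-1],[[0,0,0.02],[0,0,0],-1],[[0,0,0.025],[0,0,0],-1],[[0,0,0.025],[0,0,0],-1],[[0,0,0.025],[0,0,0],-1],[[0,0,0.025],[0,0,0],-1],[[0,0,0.02],[0,0,0],-1],[[0,0,0.01],[0,0,0],-1],[[0,0,0.005],[0,0,0],-1],[[0,0,0],[0,0,0],-1],[[0,0,0],[0,0,0],-1]]'; python3 - <<'E'
from plant import ctrl
o=ctrl.get_obs(); print(o["force"],o["moment"],o["joint_pos"])
E
```

```text
clock: 10.15
tool_pos: [0.5424, -0.3043, 0.1284]
orientation: [180.0, -0.1, 167.7]
force: [-0.2, -0.0, -4.3]
opening: 0.0215
gripper_force: 30.0
[-0.16737542 -0.02456245 -4.29096367] [0.03291412 0.14738642 0.00605734] [-1.13477183e+01  1.80846230e+01 -1.08454956e+01 -2.87231543e-02
 -6.11837548e+01 -9.08919048e+01]
```

```bash
python3 -m crank '[[[-0.001,0.01,0],[0,0,1],-1],[[-0.001,0.02,0],[0,0,2],-1],[[-0.001,0.03,0],[0,0,2.5],-1],[[-0.001,0.035,0],[0,0,2.5],-1],[[-0.001,0.035,0],[0,0,2.5],-1],[[-0.001,0.035,0],[0,0,2.5],-1],[[-0.001,0.035,0],[0,0,2.5],-1],[[-0.001,0.035,0],[0,0,2.5],-1],[[-0.001,0.03,0],[0,0,2.5],-1],[[0,0.015,0],[0,0,1.5],-1],[[0,0.006,0],[0,0,1],-1],[[0,0,0],[0,0,0],-1]]'; python3 -m crank '[[[0,0,0],[0,0,0],-1],[[0,0,0],[0,0,0],-1]]'; python3 - <<'E'
from plant import ctrl, imaging
from h import *
print(ctrl.get_obs()["tool_pos"])
out=[]
for n in("top","scene","wrist"):
    m=imaging.camera_model(n); im,d=imaging.snapshot(n)
    np.savez(f"pics/{n}4.npz",im=im,d=d,**{k:m[k] for k in("mtx","R","t")}); out.append(im)
a=cv2.resize(out[0][120:260,190:330],(400,400),interpolation=2); b=cv2.resize(out[1][140:260,200:320],(400,400),interpolation=2)
cv2.imwrite("pics/c4.png",np.hstack([a,b]))
E
```

```text
clock: 11.35
tool_pos: [0.5338, -0.0181, 0.1293]
orientation: [-180.0, -0.0, -169.1]
force: [0.2, 0.1, -4.1]
opening: 0.0221
gripper_force: 30.0
clock: 11.55
tool_pos: [0.534, -0.0195, 0.1295]
orientation: [-180.0, -0.0, -169.3]
force: [0.4, 0.2, -5.1]
opening: 0.0217
gripper_force: 30.0
[ 0.53395945 -0.01951467  0.12945262]
```

View pics/c4.png

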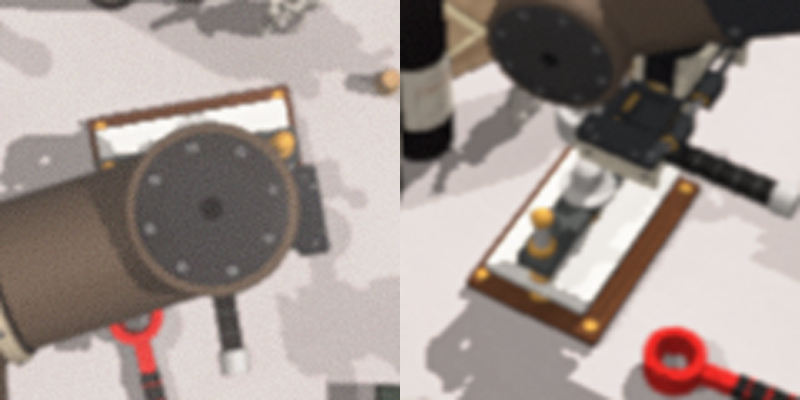

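```bash
python3 - <<'E'
from h import *
m=np.load("pics/scene4.npz"); P=cloud(m,m["d"]); im=m["im"]
for cx,cy,z in((591,166,.1195),(592,188,.09),(542,215,.13)): print(z,ray(m,200+(cx-400)*.3,140+cy*.3,z)[:2].round(4))
k=(np.hypot(P[...,0]-.604,P[...,1]+.0045)<.017)&(P[...,2]>.1); q=P[k]; print("bolt cloud",len(q),q[:,2].max(), q[q[:,2]>.115].mean(0))
# held head: points z .15-.21 near expected head
k=(np.hypot(P[...,0]-.604,P[...,1]+.006)<.045)&(P[...,2]>.145)&(P[...,2]<.215); v,u=np.nonzero(k); q=P[k]; print("head",len(q),q.min(0),q.max(0),u.min(),u.max(),v.min(),v.max())
m=np.load("pics/wrist4.npz"); P=cloud(m,m["d"]); im=m["im"]; z=P[...,2]
a=(im.max(2)<60)&(z>.15)&(z<.22); a[232:]=0; a[:,:200]=0;a[:,330:]=0; p=P[a]; mu=np.median(p,0); v=np.linalg.svd(p[:,:2]-p[:,:2].mean(0))[2][0]; v*=np.sign(v[0])
t=(p[:,:2]-p[:,:2].mean(0))@v; print("handle",len(p),p.mean(0),"yaw",np.degrees(np.arctan2(v[1],v[0])),"slope deg",np.degrees(np.arctan(np.polyfit(t,p[:,2],1)[0])),t.min(),t.max())
c=p[:,:2].mean(0); T=np.array([.534,-.0195]); print("lat of tcp", v[0]*(T-c)[1]-v[1]*(T-c)[0], "back end from tcp",(T-c)@v-t.min())
E
```

```text
0.1195 [ 0.5991 -0.001 ]
0.09 [5.96e-01 5.00e-04]
0.13 [0.5892 0.0813]
bolt cloud 59 0.1941050689566469 [0.60332001 0.00188772 0.12260342]
head 76 [ 0.59755792 -0.02500281  0.16889803] [0.62897309 0.02684643 0.20520919] 247 261 171 184
handle 10104 [ 0.46016358 -0.03284714  0.19552748] yaw 10.668261131410299 slope deg -0.22190706730696014 -0.0405957669445936 0.049171054114319865
lat of tcp -0.0005523224873197376 back end from tcp 0.11562681385434546
```

```bash
python3 -m crank '[[[-0.0035,0.002,-0.01],[0,0,0],-1],[[0,0,-0.015],[0,0,0],-1],[[0,0,-0.015],[0,0,0],-1],[[0,0,-0.005],[0,0,0],-1],[[0,0,0],[0,0,0],-1],[[0,0,0],[0,0,0],-1]]';python3 -m crank '[[[0,0,-0.005],[0,0,0],-1],[[0,0,0],[0,0,0],-1]]';python3 -m crank '[[[0,0,-0.004],[0,0,0],-1],[[0,0,0],[0,0,0],-1]]'
```

```text
clock: 12.3
tool_pos: [0.5309, -0.0166, 0.085]
orientation: [-180.0, 0.0, -169.2]
force: [0.3, -0.3, -4.1]
opening: 0.0216
gripper_force: 30.0
clock: 12.5
tool_pos: [0.5305, -0.0166, 0.0795]
orientation: [180.0, 0.0, -169.3]
force: [0.0, 0.4, -4.5]
opening: 0.0219
gripper_force: 30.0
clock: 12.7
tool_pos: [0.5303, -0.0167, 0.0753]
orientation: [180.0, -0.0, -169.3]
force: [-0.3, 0.0, -4.5]
opening: 0.0215
gripper_force: 30.0
```

```bash
python3 -m crank '[[[0,0,-0.003],[0,0,0],-1],[[0,0,0],[0,0,0],-1]]';python3 -m crank '[[[0,0,-0.002],[0,0,0],-1],[[0,0,0],[0,0,0],-1]]';python3 - <<'E'
from plant import ctrl
o=ctrl.get_obs(); print(o["force"],o["moment"],o["orientation"])
E
```

```text
clock: 12.9
tool_pos: [0.5307, -0.0166, 0.0724]
orientation: [-180.0, 0.0, -169.2]
force: [-0.7, -0.5, -4.5]
opening: 0.0218
gripper_force: 30.0
clock: 13.1
tool_pos: [0.5307, -0.0166, 0.0705]
orientation: [-180.0, -0.0, -169.2]
force: [1.0, -0.5, -4.2]
opening: 0.022
gripper_force: 30.0
[ 1.00258868 -0.45264538 -4.15289564] [-0.08509502 -0.08804732 -0.01396803] [-1.79998572e+02 -4.88151322e-04 -1.69239755e+02]
```

```bash
python3 -m crank '[[[0,0,-0.003],[0,0,0],-1],[[0,0,0],[0,0,0],-1]]';python3 -m crank '[[[0,0,-0.003],[0,0,0],-1],[[0,0,0],[0,0,0],-1]]';python3 - <<'E'
from plant import ctrl
o=ctrl.get_obs(); print(o["force"],o["moment"],o["orientation"])
E
```

```text
clock: 13.3
tool_pos: [0.5307, -0.0166, 0.0674]
orientation: [-180.0, -0.0, -169.2]
force: [1.1, -0.5, -4.0]
opening: 0.0219
gripper_force: 30.0
clock: 13.5
tool_pos: [0.5306, -0.0166, 0.0644]
orientation: [-180.0, -0.0, -169.2]
force: [0.7, -0.8, -4.2]
opening: 0.0216
gripper_force: 30.0
[ 0.70205823 -0.81411347 -4.20884412] [-0.05262222 -0.19487889 -0.0415065 ] [-1.79999351e+02 -5.93591339e-03 -1.69242885e+02]
```

```bash
python3 -m crank '[[[0,0,-0.004],[0,0,0],-1],[[0,0,0],[0,0,0],-1]]';python3 -m crank '[[[0,0,-0.004],[0,0,0],-1],[[0,0,0],[0,0,0],-1]]';python3 -m crank '[[[0,0,-0.004],[0,0,0],-1],[[0,0,0],[0,0,0],-1]]';python3 - <<'E'
from plant import ctrl
o=ctrl.get_obs(); print(o["force"],o["moment"],o["orientation"])
E
```

```text
clock: 13.7
tool_pos: [0.5306, -0.0166, 0.0602]
orientation: [180.0, -0.0, -169.2]
force: [0.7, 0.1, -5.4]
opening: 0.0217
gripper_force: 30.0
clock: 13.9
tool_pos: [0.5306, -0.0166, 0.0562]
orientation: [-180.0, -0.0, -169.2]
force: [1.1, -0.3, -4.5]
opening: 0.0222
gripper_force: 30.0
clock: 14.1
tool_pos: [0.5305, -0.0166, 0.0522]
orientation: [180.0, -0.0, -169.2]
force: [0.3, 0.1, -4.1]
opening: 0.0215
gripper_force: 30.0
[ 0.29768658  0.11209938 -4.14717567] [-0.03375934 -0.16059521 -0.06858174] [ 1.79999882e+02 -1.81001150e-02 -1.69244658e+02]
```

```bash
python3 -m crank '[[[0,0,-0.002],[0,0,0],-1],[[0,0,0],[0,0,0],-1]]';python3 -m crank '[[[0,0,-0.002],[0,0,0],-1],[[0,0,0],[0,0,0],-1]]';python3 - <<'E'
from plant import ctrl, imaging
from h import *
o=ctrl.get_obs(); print(o["force"],o["moment"],o["orientation"])
m=imaging.camera_model("wrist"); im,d=imaging.snapshot("wrist")
P=cloud(m,d); z=P[...,2]
a=(im.max(2)<60)&(z>.08)&(z<.14); a[232:]=0; a[:,:200]=0;a[:,330:]=0; p=P[a]; v=np.linalg.svd(p[:,:2]-p[:,:2].mean(0))[2][0]; v*=np.sign(v[0])
t=(p[:,:2]-p[:,:2].mean(0))@v; print("handle",len(p),p.mean(0),"yaw",np.degrees(np.arctan2(v[1],v[0])),"slope deg",np.degrees(np.arctan(np.polyfit(t,p[:,2],1)[0])),t.min(),t.max())
im,d=imaging.snapshot("scene"); cv2.imwrite("pics/c5.png",cv2.resize(im[150:250,200:320],(720,600),interpolation=2))
E
```

```text
clock: 14.3
tool_pos: [0.5306, -0.0166, 0.0505]
orientation: [-180.0, -0.0, -169.2]
force: [0.2, -0.2, -4.2]
opening: 0.0219
gripper_force: 30.0
clock: 14.5
tool_pos: [0.5306, -0.0167, 0.0486]
orientation: [-180.0, 0.0, -169.2]
force: [-0.5, -0.7, -2.8]
opening: 0.0221
gripper_force: 30.0
[-0.49048185 -0.66340205 -2.78505439] [-0.03614597 -0.03605144  0.0083262 ] [-1.79996435e+02  2.01663959e-03 -1.69237194e+02]
handle 9725 [ 0.4567642  -0.03012735  0.11430413] yaw 10.778862403735255 slope deg 0.024469925337754102 -0.04036466337038175 0.04974498688749513
```

View pics/c5.png

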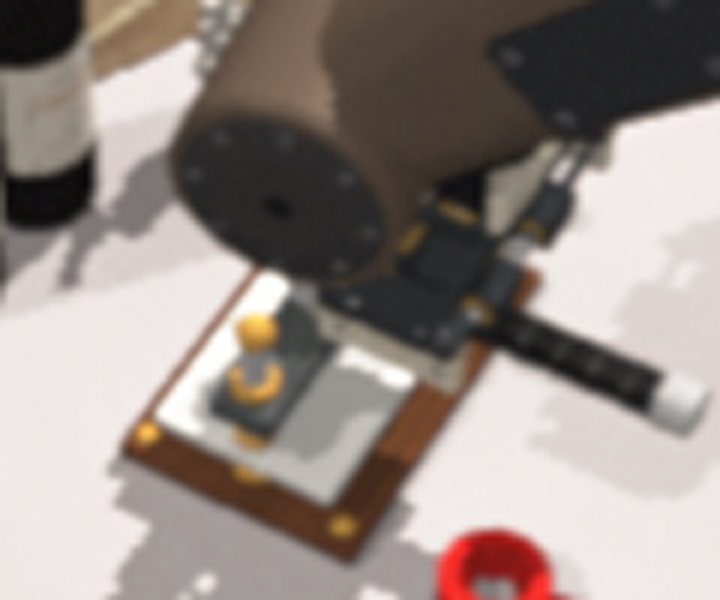

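Seated: the weight came off at the expected height (underside at about 0.088) and the handle is level. Now I'll compute the swing arcs.

```bash
cat > tq.py <<'E'
import sys
from plant import ctrl
import numpy as np
o=ctrl.get_obs(); c=np.array([.6028,-.003]); F=o["force"]; M=o["moment"]; d=o["tool_pos"][:2]-c
y=(o["orientation"][2]+180)%360; y=y-360 if y>180 else y
print("t %.2f yaw %.1f r %.4f Fxy %s Fz %.1f Mz %.2f  torque about bolt: F-part %.2f +Mz %.2f z %.4f grip %.0f"%(o["clock"],y,np.hypot(*d),F[:2].round(1),F[2],M[2],d[0]*F[1]-d[1]*F[0],d[0]*F[1]-d[1]*F[0]+M[2],o["tool_pos"][2],o["gripper_force"]))
E
python3 - <<'E'
import numpy as np
c=np.array([.6028,-.003]); r=.0735
p=lambda y:c-r*np.array([np.cos(np.radians(y)),np.sin(np.radians(y))])
for a,b,n in((10.8,60.8,10),(60.8,-39.2,20)):
    ys=np.linspace(a,b,n+1); print(b,[(p(ys[i+1])-p(ys[i])).round(4).tolist() for i in range(n)])
E
python3 tq.py
```

```text
60.8 [[0.0015, -0.0062], [0.002, -0.0061], [0.0025, -0.0059], [0.003, -0.0056], [0.0035, -0.0054], [0.004, -0.005], [0.0044, -0.0047], [0.0048, -0.0043], [0.0051, -0.0038], [0.0055, -0.0034]]
-39.2 [[-0.0055, 0.0034], [-0.0051, 0.0038], [-0.0048, 0.0043], [-0.0044, 0.0047], [-0.004, 0.005], [-0.0035, 0.0054], [-0.003, 0.0056], [-0.0025, 0.0059], [-0.002, 0.0061], [-0.0015, 0.0062], [-0.0009, 0.0063], [-0.0004, 0.0064], [0.0002, 0.0064], [0.0007, 0.0064], [0.0013, 0.0063], [0.0018, 0.0061], [0.0024, 0.006], [0.0029, 0.0057], [0.0034, 0.0055], [0.0038, 0.0051]]
t 14.60 yaw 10.8 r 0.0734 Fxy [ 0.7 -0.4] Fz -3.6 Mz 0.01  torque about bolt: F-part 0.04 +Mz 0.05 z 0.0488 grip 30
```

```bash
python3 -m crank '[[[0.0015,-0.0062,-0.001],[0,0,5],-1],[[0.002,-0.0061,0],[0,0,5],-1],[[0.0025,-0.0059,0],[0,0,5],-1],[[0.003,-0.0056,0],[0,0,5],-1],[[0.0035,-0.0054,0],[0,0,5],-1]]'; python3 tq.py; python3 -m crank '[[[0.004,-0.005,0],[0,0,5],-1],[[0.0044,-0.0047,0],[0,0,5],-1],[[0.0048,-0.0043,0],[0,0,5],-1],[[0.0051,-0.0038,0],[0,0,5],-1],[[0.0055,-0.0034,0],[0,0,5],-1],[[0,0,0],[0,0,0],-1]]'; python3 tq.py
```

```text
clock: 15.1
tool_pos: [0.5444, -0.0465, 0.0484]
orientation: [-179.9, 0.1, -144.1]
force: [3.2, -5.1, -2.1]
opening: 0.022
gripper_force: 30.2
t 15.10 yaw 35.9 r 0.0728 Fxy [ 3.2 -5.1] Fz -2.1 Mz -0.60  torque about bolt: F-part 0.43 +Mz -0.17 z 0.0484 grip 30
clock: 15.7
tool_pos: [0.5686, -0.0684, 0.0484]
orientation: [-179.9, 0.0, -119.1]
force: [1.9, -6.0, 0.4]
opening: 0.0218
gripper_force: 30.0
t 15.70 yaw 60.9 r 0.0738 Fxy [ 1.9 -6. ] Fz 0.4 Mz -0.35  torque about bolt: F-part 0.33 +Mz -0.03 z 0.0484 grip 30
```

```bash
python3 -m crank '[[[-0.005,0.0014,0],[0,0,-5],-1],[[-0.0051,0.0038,0],[0,0,-5],-1],[[-0.0048,0.0043,0],[0,0,-5],-1],[[-0.0044,0.0047,0],[0,0,-5],-1]]'; python3 tq.py; python3 -m crank '[[[-0.004,0.005,0],[0,0,-5],-1],[[-0.0035,0.0054,0],[0,0,-5],-1],[[-0.003,0.0056,0],[0,0,-5],-1],[[-0.0025,0.0059,0],[0,0,-5],-1]]'; python3 tq.py;  python3 -m crank '[[[-0.002,0.0061,0],[0,0,-5],-1],[[-0.0015,0.0062,0],[0,0,-5],-1],[[-0.0009,0.0063,0],[0,0,-5],-1],[[-0.0004,0.0064,0],[0,0,-5],-1]]'; python3 tq.py
```

```text
clock: 16.1
tool_pos: [0.5494, -0.0527, 0.0486]
orientation: [-179.9, 0.2, -139.4]
force: [6.3, -3.6, -3.9]
opening: 0.0217
gripper_force: 30.0
t 16.10 yaw 40.6 r 0.0729 Fxy [ 6.3 -3.6] Fz -3.9 Mz 0.32  torque about bolt: F-part 0.50 +Mz 0.82 z 0.0486 grip 30
clock: 16.5
tool_pos: [0.5359, -0.0305, 0.0484]
orientation: [-179.9, 0.1, -159.4]
force: [1.7, 0.8, -1.6]
opening: 0.0218
gripper_force: 30.2
t 16.50 yaw 20.6 r 0.0723 Fxy [1.7 0.8] Fz -1.6 Mz 0.70  torque about bolt: F-part -0.01 +Mz 0.69 z 0.0484 grip 30
clock: 16.9
tool_pos: [0.5306, -0.0052, 0.0484]
orientation: [180.0, 0.1, -179.3]
force: [0.3, 2.3, 0.0]
opening: 0.0222
gripper_force: 30.6
t 16.90 yaw 0.7 r 0.0722 Fxy [0.3 2.3] Fz 0.0 Mz 0.93  torque about bolt: F-part -0.17 +Mz 0.76 z 0.0484 grip 31
```

```bash
python3 -m crank '[[[0.0002,0.0064,0],[0,0,-5],-1],[[0.0007,0.0064,0],[0,0,-5],-1],[[0.0013,0.0063,0],[0,0,-5],-1],[[0.0018,0.0061,0],[0,0,-5],-1]]'; python3 tq.py;  python3 -m crank '[[[0.0024,0.006,0],[0,0,-5],-1],[[0.0029,0.0057,0],[0,0,-5],-1],[[0.0034,0.0055,0],[0,0,-5],-1],[[0.0038,0.0051,0],[0,0,-5],-1]]'; python3 tq.py
```

```text
clock: 17.3
tool_pos: [0.534, 0.0201, 0.0483]
orientation: [180.0, 0.0, 160.7]
force: [-3.1, 3.9, 0.7]
opening: 0.0221
gripper_force: 30.9
t 17.30 yaw -19.3 r 0.0726 Fxy [-3.1  3.9] Fz 0.7 Mz 0.90  torque about bolt: F-part -0.20 +Mz 0.70 z 0.0483 grip 31
clock: 17.7
tool_pos: [0.5454, 0.0426, 0.0482]
orientation: [-180.0, -0.1, 140.7]
force: [-8.4, 6.9, 5.9]
opening: 0.0223
gripper_force: 31.3
t 17.70 yaw -39.3 r 0.0733 Fxy [-8.4  6.9] Fz 5.9 Mz 0.98  torque about bolt: F-part -0.02 +Mz 0.97 z 0.0482 grip 31
```

```bash
python3 -m crank '[[[-0.0044,-0.0046,0.0005],[0,0,5],-1],[[-0.0034,-0.0055,0],[0,0,5],-1],[[-0.0029,-0.0057,0],[0,0,5],-1],[[-0.0024,-0.006,0],[0,0,5],-1],[[-0.0018,-0.0061,0],[0,0,5],-1],[[-0.0013,-0.0063,0],[0,0,5],-1],[[-0.0007,-0.0064,0],[0,0,5],-1],[[-0.0002,-0.0064,0],[0,0,5],-1],[[0.0004,-0.0064,0],[0,0,5],-1],[[0.0009,-0.0064,0],[0,0,5],-1]]'; python3 tq.py;  python3 -m crank '[[[0.0015,-0.0062,0],[0,0,5],-1],[[0.002,-0.0061,0],[0,0,5],-1],[[0.0025,-0.0059,0],[0,0,5],-1],[[0.003,-0.0056,0],[0,0,5],-1],[[0.0035,-0.0054,0],[0,0,5],-1],[[0.004,-0.005,0],[0,0,5],-1],[[0.0044,-0.0047,0],[0,0,5],-1],[[0.0048,-0.0043,0],[0,0,5],-1],[[0.0051,-0.0038,0],[0,0,5],-1],[[0.0055,-0.0034,0],[0,0,5],-1],[[0,0,0],[0,0,0],-1]]'; python3 tq.py
```

```text
clock: 18.7
tool_pos: [0.5321, -0.0181, 0.0488]
orientation: [-180.0, 0.2, -169.0]
force: [4.9, -0.1, -3.5]
opening: 0.0219
gripper_force: 29.7
t 18.70 yaw 11.0 r 0.0723 Fxy [ 4.9 -0.1] Fz -3.5 Mz -0.17  torque about bolt: F-part 0.08 +Mz -0.09 z 0.0488 grip 30
clock: 19.8
tool_pos: [0.5691, -0.0692, 0.0487]
orientation: [-179.8, 0.1, -119.1]
force: [3.3, -1.4, -3.5]
opening: 0.0219
gripper_force: 30.0
t 19.80 yaw 60.9 r 0.0743 Fxy [ 3.3 -1.4] Fz -3.5 Mz -0.36  torque about bolt: F-part 0.27 +Mz -0.09 z 0.0487 grip 30
```

```bash
python3 -m crank '[[[-0.0055,0.0034,-0.0003],[0,0,-5],-1],[[-0.0051,0.0038,0],[0,0,-5],-1],[[-0.0048,0.0043,0],[0,0,-5],-1],[[-0.0044,0.0047,0],[0,0,-5],-1]]'; python3 tq.py; python3 -m crank '[[[-0.004,0.005,0],[0,0,-5],-1],[[-0.0035,0.0054,0],[0,0,-5],-1]]'; python3 tq.py
```

```text
clock: 20.2
tool_pos: [0.5482, -0.0519, 0.0485]
orientation: [-179.9, 0.1, -139.4]
force: [4.0, 1.3, -3.6]
opening: 0.0219
gripper_force: 30.0
t 20.20 yaw 40.6 r 0.0733 Fxy [4.  1.3] Fz -3.6 Mz 0.02  torque about bolt: F-part 0.12 +Mz 0.14 z 0.0485 grip 30
clock: 20.4
tool_pos: [0.5417, -0.042, 0.0488]
orientation: [-179.9, 0.2, -149.4]
force: [7.1, -5.8, -4.9]
opening: 0.0215
gripper_force: 30.0
t 20.40 yaw 30.6 r 0.0725 Fxy [ 7.1 -5.8] Fz -4.9 Mz 0.10  torque about bolt: F-part 0.63 +Mz 0.73 z 0.0488 grip 30
```

```bash
python3 -m crank '[[[-0.003,0.0056,0],[0,0,-5],-1],[[-0.0025,0.0059,0],[0,0,-5],-1]]'; python3 tq.py
```

```text
clock: 20.6
tool_pos: [0.5359, -0.0304, 0.0487]
orientation: [-179.9, 0.2, -159.4]
force: [6.3, -2.6, -3.8]
opening: 0.0217
gripper_force: 30.1
t 20.60 yaw 20.6 r 0.0723 Fxy [ 6.3 -2.6] Fz -3.8 Mz 0.39  torque about bolt: F-part 0.34 +Mz 0.74 z 0.0487 grip 30
```

```bash
python3 -m crank '[[[-0.002,0.0061,0],[0,0,-5],-1],[[-0.0015,0.0062,0],[0,0,-5],-1],[[-0.0009,0.0063,0],[0,0,-5],-1]]'; python3 tq.py; python3 -m crank '[[[-0.0004,0.0064,0],[0,0,-5],-1]]'; python3 tq.py
```

```text
clock: 20.9
tool_pos: [0.5311, -0.0115, 0.0487]
orientation: [-180.0, 0.2, -174.4]
force: [3.8, -1.8, -2.5]
opening: 0.0216
gripper_force: 30.2
t 20.90 yaw 5.6 r 0.0722 Fxy [ 3.8 -1.8] Fz -2.5 Mz 0.60  torque about bolt: F-part 0.16 +Mz 0.76 z 0.0487 grip 30
clock: 21.0
tool_pos: [0.5306, -0.0051, 0.0486]
orientation: [180.0, 0.1, -179.4]
force: [2.3, -0.4, -2.3]
opening: 0.0219
gripper_force: 30.3
t 21.00 yaw 0.6 r 0.0722 Fxy [ 2.3 -0.4] Fz -2.3 Mz 0.67  torque about bolt: F-part 0.04 +Mz 0.71 z 0.0486 grip 30
```

```bash
python3 -m crank '[[[0.0002,0.0064,0],[0,0,-5],-1]]'; python3 tq.py; python3 -m crank '[[[0.0007,0.0064,0],[0,0,-5],-1]]'; python3 tq.py
```

```text
clock: 21.1
tool_pos: [0.5306, 0.0014, 0.0486]
orientation: [180.0, 0.1, 175.7]
force: [1.0, 0.2, -1.5]
opening: 0.0221
gripper_force: 30.4
t 21.10 yaw -4.3 r 0.0723 Fxy [1.  0.2] Fz -1.5 Mz 0.68  torque about bolt: F-part -0.02 +Mz 0.66 z 0.0486 grip 30
clock: 21.2
tool_pos: [0.5313, 0.008, 0.0486]
orientation: [180.0, 0.1, 170.7]
force: [1.8, 1.5, -1.4]
opening: 0.0217
gripper_force: 30.5
t 21.20 yaw -9.3 r 0.0724 Fxy [1.8 1.5] Fz -1.4 Mz 0.87  torque about bolt: F-part -0.13 +Mz 0.74 z 0.0486 grip 31
```

```bash
python3 -m crank '[[[0.0013,0.0063,0],[0,0,-5],-1],[[0.0018,0.0061,0],[0,0,-5],-1]]'; python3 tq.py; python3 -m crank '[[[0.0023,0.006,0],[0,0,-5],-1]]'; python3 tq.py
```

```text
clock: 21.4
tool_pos: [0.5341, 0.0206, 0.0485]
orientation: [179.9, 0.1, 160.7]
force: [-0.2, 2.7, -0.9]
opening: 0.0219
gripper_force: 30.8
t 21.40 yaw -19.3 r 0.0727 Fxy [-0.2  2.7] Fz -0.9 Mz 0.91  torque about bolt: F-part -0.18 +Mz 0.73 z 0.0485 grip 31
clock: 21.5
tool_pos: [0.5363, 0.0267, 0.0485]
orientation: [179.9, 0.1, 155.7]
force: [0.2, 3.8, -0.1]
opening: 0.0218
gripper_force: 30.9
t 21.50 yaw -24.3 r 0.0728 Fxy [0.2 3.8] Fz -0.1 Mz 0.97  torque about bolt: F-part -0.26 +Mz 0.71 z 0.0485 grip 31
```

```bash
python3 -m crank '[[[0.0026,0.0059,0],[0,0,-5],-1],[[0.0031,0.0057,0],[0,0,-5],-1]]'; python3 tq.py; python3 -m crank '[[[0.0036,0.0053,0],[0,0,-5],-1]]'; python3 tq.py
```

```text
clock: 21.7
tool_pos: [0.5422, 0.0384, 0.0486]
orientation: [179.9, 0.1, 145.7]
force: [0.2, 2.5, -1.9]
opening: 0.0224
gripper_force: 31.1
t 21.70 yaw -34.3 r 0.0734 Fxy [0.2 2.5] Fz -1.9 Mz 1.02  torque about bolt: F-part -0.16 +Mz 0.87 z 0.0486 grip 31
clock: 21.8
tool_pos: [0.5455, 0.0435, 0.0485]
orientation: [179.9, 0.1, 140.7]
force: [0.5, 0.2, -0.1]
opening: 0.0224
gripper_force: 31.1
t 21.80 yaw -39.3 r 0.0737 Fxy [0.5 0.2] Fz -0.1 Mz 0.99  torque about bolt: F-part -0.03 +Mz 0.96 z 0.0485 grip 31
```

```bash
python3 -m crank '[[[-0.0036,-0.0053,0],[0,0,5],-1],[[-0.0031,-0.0057,0],[0,0,5],-1],[[-0.0026,-0.0059,0],[0,0,5],-1],[[-0.0024,-0.006,0],[0,0,5],-1],[[-0.0018,-0.0061,0],[0,0,5],-1],[[-0.0013,-0.0063,0],[0,0,5],-1],[[-0.0007,-0.0064,0],[0,0,5],-1],[[-0.0002,-0.0064,0],[0,0,5],-1]]'; python3 tq.py; python3 -m crank '[[[0.0004,-0.0064,0],[0,0,5],-1],[[0.0009,-0.0064,0],[0,0,5],-1],[[0.0015,-0.0062,0],[0,0,5],-1],[[0.002,-0.0061,0],[0,0,5],-1],[[0.0025,-0.0059,0],[0,0,5],-1],[[0.003,-0.0056,0],[0,0,5],-1],[[0.0035,-0.0054,0],[0,0,5],-1],[[0.004,-0.005,0],[0,0,5],-1],[[0,0,0],[0,0,0],-1]]'; python3 tq.py
```

```text
clock: 22.6
tool_pos: [0.5306, -0.0048, 0.0485]
orientation: [179.9, 0.2, -179.0]
force: [3.7, 3.5, -3.4]
opening: 0.0219
gripper_force: 29.9
t 22.60 yaw 1.0 r 0.0723 Fxy [3.7 3.5] Fz -3.4 Mz 0.08  torque about bolt: F-part -0.24 +Mz -0.16 z 0.0485 grip 30
clock: 23.5
tool_pos: [0.5489, -0.053, 0.0485]
orientation: [-179.9, 0.1, -139.1]
force: [2.9, -0.4, -3.1]
opening: 0.0218
gripper_force: 29.9
t 23.50 yaw 40.9 r 0.0735 Fxy [ 2.9 -0.4] Fz -3.1 Mz -0.31  torque about bolt: F-part 0.17 +Mz -0.14 z 0.0485 grip 30
```

Stroke 3. I'll check the torque on every row once it engages.

```bash
python3 -m crank '[[[-0.004,0.005,0],[0,0,-5],-1],[[-0.0035,0.0054,0],[0,0,-5],-1]]'; python3 tq.py; python3 -m crank '[[[-0.003,0.0056,0],[0,0,-5],-1]]'; python3 tq.py; python3 -m crank '[[[-0.0025,0.0059,0],[0,0,-5],-1]]'; python3 tq.py
```

```text
clock: 23.7
tool_pos: [0.5402, -0.0421, 0.0484]
orientation: [-180.0, 0.1, -149.5]
force: [2.2, -0.1, -0.8]
opening: 0.0221
gripper_force: 29.9
t 23.70 yaw 30.5 r 0.0738 Fxy [ 2.2 -0.1] Fz -0.8 Mz 0.06  torque about bolt: F-part 0.09 +Mz 0.15 z 0.0484 grip 30
clock: 23.8
tool_pos: [0.5372, -0.0362, 0.0485]
orientation: [-180.0, 0.1, -154.5]
force: [1.2, 1.6, -0.3]
opening: 0.0219
gripper_force: 29.9
t 23.80 yaw 25.5 r 0.0735 Fxy [1.2 1.6] Fz -0.3 Mz 0.04  torque about bolt: F-part -0.07 +Mz -0.03 z 0.0485 grip 30
clock: 23.9
tool_pos: [0.5345, -0.0301, 0.0484]
orientation: [-180.0, 0.1, -159.5]
force: [1.1, -0.1, -1.7]
opening: 0.0218
gripper_force: 29.9
t 23.90 yaw 20.5 r 0.0734 Fxy [ 1.1 -0.1] Fz -1.7 Mz 0.05  torque about bolt: F-part 0.03 +Mz 0.09 z 0.0484 grip 30
```

```bash
python3 -m crank '[[[-0.002,0.0061,0],[0,0,-5],-1]]'; python3 tq.py; python3 -m crank '[[[-0.0015,0.0062,0],[0,0,-5],-1]]'; python3 tq.py; python3 -m crank '[[[-0.0009,0.0063,0],[0,0,-5],-1]]'; python3 tq.py
```

```text
clock: 24.0
tool_pos: [0.533, -0.0237, 0.0485]
orientation: [-180.0, 0.1, -164.4]
force: [4.9, 1.6, -3.5]
opening: 0.0215
gripper_force: 29.9
t 24.00 yaw 15.6 r 0.0728 Fxy [4.9 1.6] Fz -3.5 Mz 0.19  torque about bolt: F-part -0.01 +Mz 0.18 z 0.0485 grip 30
clock: 24.1
tool_pos: [0.532, -0.0175, 0.0486]
orientation: [180.0, 0.2, -169.4]
force: [6.1, -2.1, -3.8]
opening: 0.0217
gripper_force: 30.0
t 24.10 yaw 10.6 r 0.0723 Fxy [ 6.1 -2.1] Fz -3.8 Mz 0.22  torque about bolt: F-part 0.24 +Mz 0.46 z 0.0486 grip 30
clock: 24.2
tool_pos: [0.5311, -0.0119, 0.0487]
orientation: [-180.0, 0.2, -174.4]
force: [6.1, -6.5, -3.2]
opening: 0.0217
gripper_force: 30.2
t 24.20 yaw 5.6 r 0.0723 Fxy [ 6.1 -6.5] Fz -3.2 Mz 0.60  torque about bolt: F-part 0.52 +Mz 1.12 z 0.0487 grip 30
```

```bash
python3 -m crank '[[[-0.0003,0.0032,0],[0,0,-2.5],-1]]'; python3 tq.py; python3 -m crank '[[[-0.0002,0.0032,0],[0,0,-2.5],-1]]'; python3 tq.py
```

```text
clock: 24.3
tool_pos: [0.5308, -0.0088, 0.0487]
orientation: [-179.9, 0.2, -176.8]
force: [5.5, -5.9, -3.3]
opening: 0.0216
gripper_force: 30.3
t 24.30 yaw 3.2 r 0.0723 Fxy [ 5.5 -5.9] Fz -3.3 Mz 0.63  torque about bolt: F-part 0.45 +Mz 1.08 z 0.0487 grip 30
clock: 24.4
tool_pos: [0.5306, -0.0058, 0.0487]
orientation: [-179.9, 0.2, -179.3]
force: [4.0, -6.2, -2.8]
opening: 0.022
gripper_force: 30.4
t 24.40 yaw 0.7 r 0.0723 Fxy [ 4.  -6.2] Fz -2.8 Mz 0.77  torque about bolt: F-part 0.46 +Mz 1.23 z 0.0487 grip 30
```

```bash
python3 -m crank '[[[0,0.0032,0],[0,0,-2.5],-1]]'; python3 tq.py; python3 -m crank '[[[0.0001,0.0032,0],[0,0,-2.5],-1]]'; python3 tq.py
```

```text
clock: 24.5
tool_pos: [0.5304, -0.0027, 0.0487]
orientation: [-179.9, 0.1, 178.3]
force: [3.9, -5.5, -3.0]
opening: 0.022
gripper_force: 30.5
t 24.50 yaw -1.7 r 0.0724 Fxy [ 3.9 -5.5] Fz -3.0 Mz 0.77  torque about bolt: F-part 0.40 +Mz 1.17 z 0.0487 grip 31
clock: 24.6
tool_pos: [0.5304, 0.0004, 0.0487]
orientation: [-179.9, 0.1, 175.8]
force: [4.0, -5.5, -1.8]
opening: 0.0217
gripper_force: 30.7
t 24.60 yaw -4.2 r 0.0725 Fxy [ 4.  -5.5] Fz -1.8 Mz 0.80  torque about bolt: F-part 0.39 +Mz 1.18 z 0.0487 grip 31
```

```bash
python3 -m crank '[[[0.0003,0.0032,0],[0,0,-2.5],-1]]'; python3 tq.py; python3 -m crank '[[[0.0005,0.0032,0],[0,0,-2.5],-1]]'; python3 tq.py
```

```text
clock: 24.7
tool_pos: [0.5306, 0.0035, 0.0487]
orientation: [-179.9, 0.1, 173.3]
force: [3.9, -6.1, -1.3]
opening: 0.0223
gripper_force: 30.8
t 24.70 yaw -6.7 r 0.0725 Fxy [ 3.9 -6.1] Fz -1.3 Mz 0.86  torque about bolt: F-part 0.42 +Mz 1.28 z 0.0487 grip 31
clock: 24.8
tool_pos: [0.5308, 0.0066, 0.0486]
orientation: [-179.9, 0.1, 170.8]
force: [2.8, -5.8, -0.6]
opening: 0.0222
gripper_force: 31.0
t 24.80 yaw -9.2 r 0.0726 Fxy [ 2.8 -5.8] Fz -0.6 Mz 0.95  torque about bolt: F-part 0.39 +Mz 1.34 z 0.0486 grip 31
```

```bash
python3 -m crank '[[[0.0005,0.0028,0],[0,0,-2.2],-1]]'; python3 tq.py; python3 -m crank '[[[0,0,0],[0,0,0],-1],[[0,0,0],[0,0,0],-1]]'; python3 tq.py
```

```text
clock: 24.9
tool_pos: [0.5312, 0.0094, 0.0486]
orientation: [-179.9, 0.1, 168.6]
force: [2.3, -7.2, 0.2]
opening: 0.0218
gripper_force: 31.1
t 24.90 yaw -11.4 r 0.0727 Fxy [ 2.3 -7.2] Fz 0.2 Mz 1.02  torque about bolt: F-part 0.49 +Mz 1.51 z 0.0486 grip 31
clock: 25.1
tool_pos: [0.5311, 0.0095, 0.0485]
orientation: [-180.0, 0.1, 168.7]
force: [2.1, -5.2, 0.2]
opening: 0.0221
gripper_force: 30.9
t 25.10 yaw -11.3 r 0.0727 Fxy [ 2.1 -5.2] Fz 0.2 Mz 0.88  torque about bolt: F-part 0.34 +Mz 1.23 z 0.0485 grip 31
```

Torque while turning was about 1.4–1.5 N m, which is firm, and it drops when stopped. I'll unload by backing off a few degrees within the ratchet play, then release and rise.

```bash
python3 -m crank '[[[-0.0005,-0.0032,0],[0,0,2.5],-1],[[-0.0005,-0.0032,0],[0,0,2.5],-1],[[0,0,0],[0,0,0],-1]]'; python3 tq.py; python3 -m crank '[[[0,0,0],[0,0,0],0],[[0,0,0],[0,0,0],0],[[0,0,0],[0,0,0],0],[[0,0,0],[0,0,0],0],[[0,0,0],[0,0,0],0],[[0,0,0],[0,0,0],0]]'; python3 tq.py
```

```text
clock: 25.4
tool_pos: [0.5306, 0.0038, 0.0485]
orientation: [180.0, 0.1, 173.7]
force: [3.2, 0.2, -0.1]
opening: 0.022
gripper_force: 30.4
t 25.40 yaw -6.3 r 0.0726 Fxy [3.2 0.2] Fz -0.1 Mz 0.68  torque about bolt: F-part -0.03 +Mz 0.65 z 0.0485 grip 30
clock: 26.0
tool_pos: [0.5293, 0.0036, 0.0478]
orientation: [180.0, -0.0, 173.6]
force: [0.2, -0.3, -0.3]
opening: 0.0436
gripper_force: 0.0
t 26.00 yaw -6.4 r 0.0738 Fxy [ 0.2 -0.3] Fz -0.3 Mz 0.02  torque about bolt: F-part 0.02 +Mz 0.04 z 0.0478 grip 0
```

```bash
python3 -m crank '[[[0,0,0.01],[0,0,0],0],[[0,0,0.02],[0,0,0],0],[[0,0,0.03],[0,0,0],0],[[0,0,0.03],[0,0,0],0],[[0,0,0.03],[0,0,0],0],[[0,0,0.03],[0,0,0],0],[[0,-0.03,0],[0,0,0],0],[[0,-0.045,0],[0,0,0],0],[[0,-0.045,0],[0,0,0],0],[[0,-0.045,0],[0,0,0],0],[[0,-0.045,0],[0,0,0],0],[[0,-0.03,0],[0,0,0],0]]'; python3 - <<'E'
from plant import ctrl, imaging
from h import *
o=ctrl.get_obs(); print(o["clock"],o["tool_pos"],o["force"])
out=[]
for n in("top","scene"):
    m=imaging.camera_model(n); im,d=imaging.snapshot(n); P=cloud(m,d); out.append(im)
    k=(np.hypot(P[...,0]-.603,P[...,1]+.0045)<.036)&(P[...,2]>.095)&(d>0); q=P[k]; print(n,"head pts",len(q),"z pct",np.percentile(q[:,2],[50,75,90,97]).round(4),q[:,:2].mean(0))
    im0=im; k=(im.max(2)<65)&(P[...,2]>.07)&(P[...,2]<.14)&(P[...,0]<.56)&(P[...,0]>.38)&(abs(P[...,1])<.12); q=P[k]
    if len(q)>20:
        v=np.linalg.svd(q-q.mean(0))[2][0]; v*=np.sign(v[0]); print("handle",len(q),q.mean(0),"yaw",np.degrees(np.arctan2(v[1],v[0])),"tilt",np.degrees(np.arcsin(v[2])))
a=cv2.resize(out[0][130:260,190:320],(400,400),interpolation=2); b=cv2.resize(out[1][140:270,200:330],(400,400),interpolation=2)
cv2.imwrite("pics/c6.png",np.hstack([a,b]))
E
```

```text
clock: 27.2
tool_pos: [0.529, -0.239, 0.1987]
orientation: [-180.0, 0.0, 173.5]
force: [-0.5, 0.9, 0.5]
opening: 0.0437
gripper_force: 0.0
27.2 [ 0.52895461 -0.23899301  0.19869075] [-0.54108988  0.88460693  0.50057633]
top head pts 489 z pct [0.6521 0.6576 0.6602 0.6614] [ 0.58169017 -0.00736928]
scene head pts 459 z pct [0.1195 0.6077 0.637  0.6551] [0.59465702 0.00560212]
handle 231 [0.48156989 0.0044088  0.11016391] yaw -1.269396971377043 tilt -0.4675782997192998
```

View pics/c6.png

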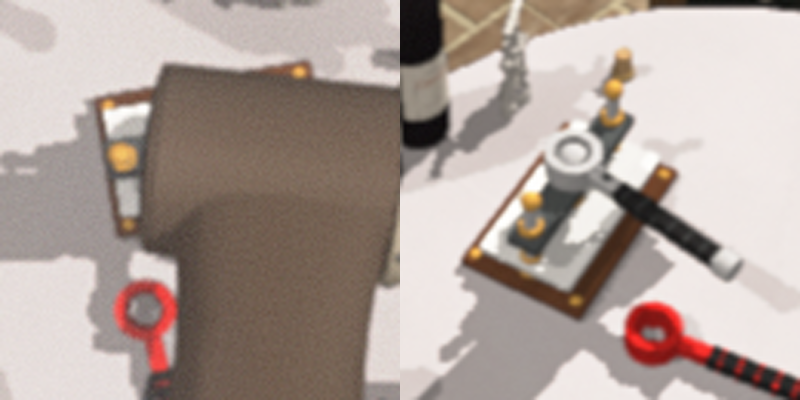

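The wrench head sits on the bolt (ring at about (575,155)), with its handle level out to (735,262). The stopper stands at (622,62), and the gripper is clear. Handing in.

```bash
python3 -c "
from plant import close_job
print(close_job())"
```

```text
the job is handed in; nothing more can be done
None
```

The steel wrench is on the bolt fully home and released, and the plate bears on the notebook at about 1.4–1.5 N m measured while turning; the job was handed in at about 27 s, with the glass and stopper left alone.

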